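Squeeze the clamped tweezers to the gauge lines and hold

ROBOT

A 6-joint arm with a two-finger parallel gripper is mounted at the origin on a cart in front of the work surface, level with it; the furniture and walls round the work are solid. World frame = base frame: x ahead of the robot, y to its left, z up, the work surface at z = 0. Lengths are in m, angles in rad, forces in N, time in s.
With the tool pointing down it reaches from about 0.35 to 0.775 m from the base axis. Payload 7.3 kg.
Tool frame: the origin (TCP) lies at the centre of the arm's flange, where the gripper is bolted on; the fingertips stand 178 mm ahead of it and the grasp point (between the pads) lies 159 mm ahead of it (tip_extent is the distance from the TCP to the fingertips, in m); z points along the fingers, y is the line along which they close (so a half turn about z gives the same grasp; the last joint's range is limited). The gripper opens to 92 mm and grips with 3 to 60 N. Pads are 19 mm wide; open, the fingers measure 130 mm over their backs; the gripper's body (75 mm by 190 mm) begins 47 mm behind the grasp point.
Start: joints at [1.13, 0.342, 1.524, -0, 1.275, -0.146], TCP at [0.153, 0.502, 0.405] pointing down, gripper open.
Joint ranges: [-2.53, 2.53], [-0.77, 2.02], [0.04, 2.7], [-1, 4.14], [0.28, 2.66], [-3.11, 3.11]. Speed limits (rad/s): [2.57, 2.57, 3.14, 3.14, 3.14, 3.14].

INTERFACE

Orientations are given as [roll, pitch, yaw] about the fixed x, y, z axes, in that order (R = Rz(yaw) Ry(pitch) Rx(roll)).
In Python, from cell import * gives the robot as it stands.
- The arm moves only by the tool arm_command, never from a script. Its arguments are lists of equal length, an entry for each row: "xyz": the shift along the world's x, y, z in mm, a list of three; "spin": the turn about the world's z in degrees. In form: {"xyz": [[tx, ty, tz], ...], "spin": [spin, ...]}. A call has 1 to 20 rows; each row shifts and turns the commanded pose from where the row before left it; what a row does not reach is not made up. A row lasts 1/10 s, in which the tool goes at most 50 mm and 8.59 degrees, less where a joint would pass 70% of its speed; a pose out of reach is approached as far as the arm can. A call with a gripper value outside its range is refused whole. "jaw" is the opening, from -1 (shut) to 1 (fully open), set as the call begins (left out, the last holds). The fingers move at their own pace and stop on an object; "squeeze" is the grip in N (left out, the last holds). Time passes only in rows, so rows that do not move let the fingers close. It gives the time, the measured TCP pose, the force, the opening and the grip force at its end, in the units of the state.
- observe(): the state, without advancing time (a new reading comes with each control period).
- read_camera(name): name is "scene" or "top"; returns a dict with "img" (400x640x3 uint8, red, green, blue), "depth" (400x640 float32, m along the optical axis (not along the pixel's ray), 0 where there is no reading), "fx", "fy", "cx", "cy" (pixels), "world_from_camera" (4x4, takes a point from camera to world coordinates). Camera axes: x right, y up, looking along -z (the intrinsics and any distortion apply to the point x, -y, -z); pixel columns grow to the right and rows downward; lengths in m; the calibration is good to about 2 mm. A picture is of the moment at which its call begins.
- hand_in(): hands the job in; it is judged then, once.
The state is a dict: "time": time; "qpos": joint angles; "qvel": joint speeds; "joint_efforts": joint torques, N m; "tool_pos": TCP position; "tool_rot": TCP orientation; "contact_force": force on the tool from outside, world axes, zero at the start; "torque": the same for the moment, N m; "opening": finger opening in m; "grip_force": force on a finger pad.
Only numpy, scipy, OpenCV 4.12 (cv2) and the standard library are available. Lean on these libraries where they do the work, as an engineer would, in place of code of your own. Each camera call takes 0.05 s, during which the arm holds its last target. There are 200 camera calls.

TASK

Pull the blue cap off the tips of the tweezers in the test stand, all the way out to its end stop. Then squeeze the tweezers by their two black finger pads, one finger on each pad, until each tip stands over its own red gauge line, without ever pinching the tips together, and finish still holding that gap steady. Leave the gauge plate at its setting and the four small containers on the bench standing where they are.

Things in the scene. Friction and masses are not known exactly. Their poses are not given: they have to be found in the camera images.
- stand: Fixed dark steel base plate 275 x 76 mm, top 12 mm high; the tweezers are clamped in it by the tail, level, 55 mm above the bench. Origin: on the bench below the middle between the black finger pads. x runs along the tweezers towards the tips, y to the left, z up. Plate from x = -145 to 130 mm; grey tail clamp with knob, 89 mm high, at x = -142 to -98 mm.
- pads_middle (a point): Middle between the two black pads, 55 mm above the bench (x = y = 0 of the stand): squeeze here from above, closing along the stand's y. Pads are 32 mm long, 13 mm high, on the outsides of the legs. Width over both pads: 58 mm open, about 31 mm + 0.75 x (tip spacing - 3 mm) when squeezed evenly.
- leg_left (a joint): Steel spring leg at the left (+y), hinged at x = -105, y = 5 mm of the stand, 150 mm hinge to tip. 0 rad = open (it springs back), grows as squeezed inward, 0.12 = tips touch. Distance of the tip from the middle plane = 1.5 mm + 150 mm x sin(0.12 - joint), 19.5 mm when open. Spring 5 Nm/rad: at the pad 1 N when open, 3 to 6 N at the wanted gap.
- leg_right (a joint): The right (-y) leg, the mirror image of leg_left; 0 rad = open, grows as it is squeezed inward.
- tip_left (a point): End of the left leg's tip (tip 3 mm thick, 5 mm high), 55 mm above the bench, at x = 45 mm of the stand.
- tip_right (a point): End of the right leg's tip.
- gauge (a joint): Setting of the white gauge plate (42 x 46 mm, top 49.5 mm high) below the tips: 0 to 0.020 m towards stand +x, different each time, stiff (12 N), to be left alone. It bears two red lines, 3 mm wide, converging towards stand +x. Straight below the tips each line lies 6 mm + 0.25 x joint value from the middle plane (6 to 11 mm).
- line_left (a point): Point on the middle of the left red line; x axis along the line, y axis across it (outward, to the left). The left tip is over the line where its offset along this y axis is 0.
- line_right (a point): Point on the middle of the right red line; x axis along the line, y axis across it (to the left, inward).
- tip_cap (a joint): Blue cap (bridge 46 x 68 mm, top 68 mm high) over the tips and gauge on two rails of the stand. 0 = on, held by a sprung click (about 4 N to pull over it within the first 15 mm, then about 1 N); 0.050 m = fully off, at the end stop, where it stays. Slides along stand +x, away from the tail.
- cap_fin (a point): Grip point in the upright fin on top of the blue cap, 90 mm above the bench; at x = 52 mm of the stand when on, moves with the cap. The fin is 12 mm thick (along the stand's y), 32 mm long (along x), from 68 to 108 mm high.
- dropper_red: Bystander: loose dropper bottle with red cap, 25 mm wide, 70 mm high; origin at its foot.
- dropper_green: Bystander: loose dropper bottle with green cap, 27 mm wide, 74 mm high; origin at its foot.
- small_jar: Bystander: loose clear small jar, 42 mm wide, 43 mm high; origin at its foot.
- lab_vial: Bystander: loose clear vial with dark lid, 33 mm wide, 58 mm high; origin at its foot.

How it is judged:
By the outcome, as a careful person would: the job done as asked, in the order asked, and still so for the second after the job is handed in, while the arm keeps its last pose, push and grip.
It also fails if it takes over 61 s, if anything falls off the work surface, if the arm or the gripper's body presses on something with over 40 N, if the wrist force passes 120 N, or if a joint passes its speed limit or range.

## Working session

There is one attempt and no reset: what is moved stays moved. The work goes in short steps, Python scripts to look and compute and a tool call to move; the robot and the scene stay as the last step left them, time stands still between calls to the robot, and variables do not carry over. Pictures are saved under pics/ and viewed, at most 10 in all, crops included, and the job is handed in when it is done.

Besides the shell and the picture viewer there is one more tool, called after "Request:" by a JSON object that holds its "api" and its "payload". arm_command: Moves the arm, as the interface text tells. Its arguments: {"type":"object","properties":{"xyz":{"type":"array","items":{"type":"array","items":{"type":"number"}}},"spin":{"type":"array","items":{"type":"number"}},"jaw":{"type":"number"},"squeeze":{"type":"number"}},"required":["xyz","spin"]}

```bash
ls; mkdir -p pics; cat > h.py <<'E'
from cell import *
import numpy as np, cv2
def save(n,f):
    c=read_camera(n); cv2.imwrite(f,c["img"][:,:,::-1]); np.savez(f+".npz",**c); return c
def P(c,u,v,d=None):
    if d is None: d=np.median([x for x in c["depth"][v-1:v+2,u-1:u+2].ravel() if x>0])
    p=np.array([(u-c["cx"])/c["fx"]*d,-(v-c["cy"])/c["fy"]*d,-d,1]); return (c["world_from_camera"]@p)[:3]
def cloud(c):
    v,u=np.mgrid[:400,:640]; d=c["depth"]
    p=np.stack([(u-c["cx"])/c["fx"]*d,-(v-c["cy"])/c["fy"]*d,-d,np.ones_like(d)],-1)
    return (p@c["world_from_camera"].T)[...,:3]
E
python3 - <<'E'
from h import *
for n in("scene","top"):
    c=save(n,f"pics/{n}0.png"); print(n,c["fx"],c["cx"],c["cy"],c["world_from_camera"].round(3).tolist(),[k for k in c])
o=observe();print(o)
E
```

```text
pics
scene 500.1401560231022 313.4796911920109 201.2616256687178 [[0.496, 0.402, -0.769, -0.395], [-0.868, 0.206, -0.452, -0.504], [-0.023, 0.892, 0.452, 0.644], [0.0, 0.0, 0.0, 1.0]] ['img', 'depth', 'fx', 'fy', 'cx', 'cy', 'world_from_camera']
top 440.342163878831 323.87185056708495 200.90696973572122 [[0.003, 0.989, -0.148, 0.306], [-1.0, -0.0, -0.021, 0.033], [-0.021, 0.148, 0.989, 1.429], [0.0, 0.0, 0.0, 1.0]] ['img', 'depth', 'fx', 'fy', 'cx', 'cy', 'world_from_camera']
{'time': 0.1, 'qpos': array([ 1.13001562e+00,  3.42626605e-01,  1.52490454e+00,  9.22991455e-06,
        1.27539461e+00, -1.45951048e-01]), 'qvel': array([ 0.00022164, -0.00040843, -0.00255572,  0.00143472, -0.00064155,
       -0.00155207]), 'joint_efforts': array([ 7.29347812e-04, -4.32004237e+01, -2.44698608e+01,  7.19218492e-02,
        5.24115062e-02, -2.19180288e-05]), 'tool_pos': array([0.15245447, 0.50225268, 0.40413394]), 'tool_rot': array([-3.14027501e+00, -2.02609950e-04,  2.84676017e+00]), 'contact_force': array([-0.81050236,  0.06752302, -0.07349575]), 'torque': array([0.00128746, 0.04425359, 0.02118834]), 'grip_force': 0.0, 'opening': 0.09149780812230958}
```

View pics/scene0.png

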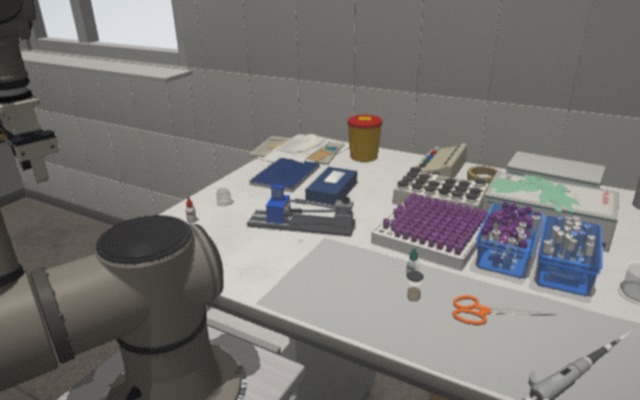

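View pics/top0.png

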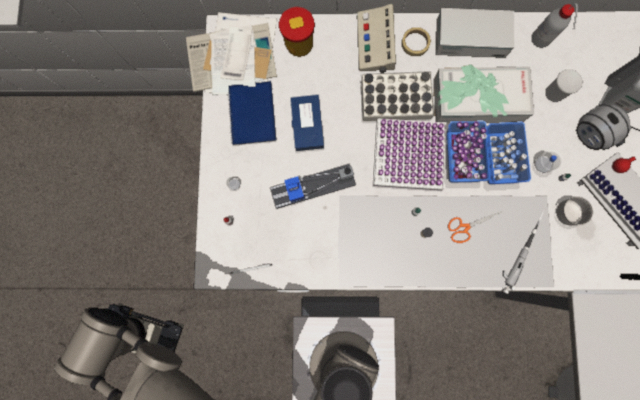

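The stand lies at about (272–355, 168–205) in the top view, with the blue cap at its left end near (290,189). The tweezers therefore point to world +y and slightly −x. Next I'll enlarge both views and measure the plate and the fin.

```bash
python3 - <<'E'
from h import *
t=dict(np.load("pics/top0.png.npz")); s=dict(np.load("pics/scene0.png.npz"))
a=cv2.resize(t["img"][155:215,260:365],None,fx=7,fy=7,interpolation=cv2.INTER_CUBIC)[:, :735]
b=cv2.resize(s["img"][175:240,240:360],None,fx=6,fy=6,interpolation=cv2.INTER_CUBIC)
cv2.imwrite("pics/c0.png",cv2.resize(a,None,fx=.7,fy=.7)[:,:,::-1]);
im=np.zeros((600,720,3),np.uint8); a2=cv2.resize(a,None,fx=.48,fy=.48); im[:390]=b; im[395:395+a2.shape[0],:a2.shape[1]]=a2
cv2.imwrite("pics/c0.png",im[:,:,::-1])
for n,c in(("top",t),("scene",s)):
    X=cloud(c); I=c["img"].astype(int); hsv=cv2.cvtColor(c["img"],cv2.COLOR_RGB2HSV)
    roi=np.zeros((400,640),bool)
    if n=="top": roi[155:215,262:365]=1
    else: roi[175:240,240:360]=1
    blue=roi&(hsv[...,0]>105)&(hsv[...,0]<130)&(hsv[...,1]>150)&(hsv[...,2]>90)
    p=X[blue]; print(n,"blue",len(p),np.percentile(p,[2,50,98],axis=0).round(4).tolist())
    for lo,hi in((.005,.03),(.06,.075),(.08,.13)):
        m=roi&(X[...,2]>lo)&(X[...,2]<hi); q=X[m]
        print(lo,len(q),q.mean(0).round(4),np.percentile(q[:,2],[5,50,95]).round(4), cv2.minAreaRect((q[:,:2]*1000).astype(np.float32)) if len(q)>5 else "")
    q=X[blue&(X[...,2]>.085)];print("fin",len(q),q.mean(0) if len(q) else "", q.max(0) if len(q) else "",q.min(0) if len(q) else "")
E
```

```text
top blue 260 [[0.5173, 0.1315, 0.0562], [0.5468, 0.1559, 0.0681], [0.5822, 0.1812, 0.1095]]
0.005 1424 [0.5669 0.1025 0.0114] [0.0056 0.0111 0.0181] ((574.8193969726562, 99.34219360351562), (197.38429260253906, 335.9152526855469), 0.3911139965057373)
0.06 357 [0.5634 0.1175 0.0678] [0.0616 0.0679 0.0734] ((579.177490234375, 77.23573303222656), (68.197509765625, 217.51177978515625), 17.880632400512695)
0.08 91 [0.5729 0.0902 0.0969] [0.0829 0.0968 0.1095] ((578.815673828125, 77.15756225585938), (19.01212501525879, 201.39088439941406), 15.811869621276855)
fin 42 [0.54696247 0.15578496 0.13806075] [0.5629376  0.17353487 1.42904085] [0.30633085 0.03282864 0.10121376]
scene blue 144 [[0.5148, 0.1326, 0.0133], [0.5393, 0.1521, 0.0683], [0.7231, 0.2687, 0.1084]]
0.005 2520 [0.6303 0.1416 0.0136] [0.0071 0.0125 0.0253] ((670.4186401367188, 159.76443481445312), (374.7231750488281, 327.7922668457031), 30.4399471282959)
0.06 374 [0.559  0.0902 0.0677] [0.0608 0.0679 0.0746] ((579.9310302734375, 80.53147888183594), (72.48161315917969, 217.41091918945312), 23.99716567993164)
0.08 194 [0.559  0.1175 0.0936] [0.0822 0.0906 0.1074] ((572.3253784179688, 76.45162963867188), (22.731979370117188, 201.42543029785156), 18.027620315551758)
fin 25 [0.55058408 0.15772529 0.10717374] [0.55724404 0.17182772 0.10963169] [0.54456493 0.14326242 0.10508245]
```

View pics/c0.png

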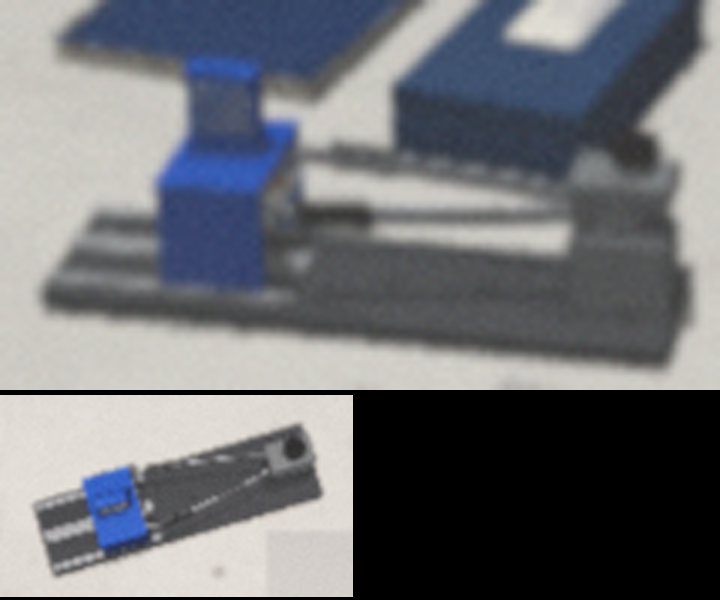

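The scene crop shows the cap seated on two rails, with its fin on top, and the clamp with its knob at the right end. I'll fit the stand pose by matching silhouettes of the given boxes in both views.

```bash
cat > fit.py <<'E'
from h import *
from scipy.optimize import minimize
def box(x0,x1,y0,y1,z0,z1): return np.array([[x,y,z] for x in(x0,x1) for y in(y0,y1) for z in(z0,z1)])/1000.
def proj(c,p):
    q=(np.linalg.inv(c["world_from_camera"])@np.c_[p,np.ones(len(p))].T)[:3]
    return np.c_[c["cx"]+c["fx"]*q[0]/-q[2], c["cy"]-c["fy"]*q[1]/-q[2]]
def toW(s,p):
    x,y,a=s[:3]; R=np.array([[np.cos(a),-np.sin(a),0],[np.sin(a),np.cos(a),0],[0,0,1]]); return p@R.T+[x,y,0]
S=8
def render(c,s,boxes,r):
    m=np.zeros(((r[1]-r[0])*S,(r[3]-r[2])*S),np.uint8)
    for b in boxes:
        uv=(proj(c,toW(s,b))+0.5-[r[2],r[0]])*S
        cv2.fillConvexPoly(m,cv2.convexHull(uv.astype(np.int32)),1)
    return cv2.resize(m.astype(np.float32),None,fx=1/S,fy=1/S,interpolation=cv2.INTER_AREA)
def capboxes(q=0): q*=1000; return [box(29+q,75+q,-34,34,14,68),box(36+q,68+q,-6,6,68,108)]
E
cat > f1.py <<'E'
from fit import *
t=dict(np.load("pics/top0.png.npz")); s=dict(np.load("pics/scene0.png.npz"))
rt=(155,215,260,365); rs=(170,245,235,365)
def blue(c,r):
    i=c["img"][r[0]:r[1],r[2]:r[3]].astype(float); return np.clip((i[...,2]-i[...,0]-25)/60,0,1)
def dark(c,r):
    i=c["img"][r[0]:r[1],r[2]:r[3]].astype(float); g=np.minimum(i[...,0],i[...,1]); return np.clip((175-g)/80,0,1)
D=dark(t,rt);D[35:,78:]=0; B=blue(t,rt)
Bs=blue(s,rs);Bs[:15,70:]=0; Bs[:12]=0;Bs[:,57:]=0
plate=box(-145,130,-38,38,0,12); clamp=[box(-142,-98,-17,17,0,70),box(-132,-108,-11,11,70,89)]
sh=np.array([0,0.])
def cost(v,full=False):
    e1=((render(t,v,[plate]+clamp+capboxes(),rt)-D)**2); e2=((render(t,v,capboxes(),rt)-B)**2)
    e3=((render(s,v,capboxes(),rs)-Bs)**2)
    if full: return e1.sum(),e2.sum(),e3.sum()
    return W@[e1.sum(),e2.sum(),e3.sum()]
for W in([1,1,0],[1,1,1],[1,0,0],[0.3,.3,3]):
    W=np.array(W,float); best=None
    for a in(1.75,1.82,1.9):
        r=minimize(cost,[.56,.105,a],method="Nelder-Mead",options=dict(initial_simplex=[[.56,.105,a],[.57,.105,a],[.56,.115,a],[.56,.105,a+.05]],xatol=1e-5,fatol=1e-3))
        if best is None or r.fun<best.fun: best=r
    v=best.x; print(W,v.round(4),cost(v,True),"fin",toW(v,np.array([[.052,0,.09]])).round(4))
E
python3 f1.py
```

```text
[1. 1. 0.] [0.567  0.1079 1.8624] (np.float64(156.7984375), np.float64(33.84026584201389), np.float64(379.14620225694443)) fin [[0.552  0.1577 0.09  ]]
[1. 1. 1.] [0.5675 0.1084 1.8642] (np.float64(159.71401367187502), np.float64(31.764598524305555), np.float64(371.96480577256943)) fin [[0.5525 0.1581 0.09  ]]
[1. 0. 0.] [0.5669 0.1077 1.8656] (np.float64(156.03212890625002), np.float64(34.61275933159721), np.float64(379.3682237413194)) fin [[0.5518 0.1575 0.09  ]]
[0.3 0.3 3. ] [0.5703 0.1104 1.8958] (np.float64(295.77529296875), np.float64(38.16248263888889), np.float64(350.4425726996528)) fin [[0.5537 0.1596 0.09  ]]
```

The stand sits at about (0.567, 0.108) with yaw 1.864, and the fin at about (0.552, 0.158). I'll move above the fin.

Request:
{"api": "arm_command", "payload": {"xyz": [[28.5, -24.6, -4], [28.5, -24.6, -4], [28.5, -24.6, -4], [28.5, -24.6, -4], [28.5, -24.6, -4], [28.5, -24.6, -4], [28.5, -24.6, -4], [28.5, -24.6, -4], [28.5, -24.6, -4], [28.5, -24.6, -4], [28.5, -24.6, -4], [28.5, -24.6, -4], [28.5, -24.6, -4], [28.5, -24.6, -4], [0, 0, 0], [0, 0, 0]], "spin": [-4, -4, -4, -4, -4, -4, -4, -4, -4, -4, -4, -4, -4, -4, 0, 0], "jaw": 1}}

```text
time: 1.7
tool_pos: [0.5516, 0.1574, 0.3479]
tool_rot: [-3.14, -0.001, 1.868]
contact_force: [-1.4, -0.2, 0.1]
opening: 0.0917
grip_force: 0.0
```

Request:
{"api": "arm_command", "payload": {"xyz": [[0.3, 0.4, -20], [0, 0, -20], [0, 0, -20], [0, 0, -20], [0, 0, -10], [0, 0, -7], [0, 0, 0], [0, 0, 0]], "spin": [0, 0, 0, 0, 0, 0, 0, 0]}}

```text
time: 2.5
tool_pos: [0.5519, 0.1587, 0.2525]
tool_rot: [3.14, 0.0, 1.87]
contact_force: [0.4, 0.1, 0.8]
opening: 0.0916
grip_force: 0.0
```

Request:
{"api": "arm_command", "payload": {"xyz": [[0, 0, 0], [0, 0, 0], [0, 0, 0], [0, 0, 0], [0, 0, 0], [0, 0, 0], [0, 0, 0], [0, 0, 0], [0, 0, 0], [0, 0, 0]], "spin": [0, 0, 0, 0, 0, 0, 0, 0, 0, 0], "jaw": -1, "squeeze": 20}}

```text
time: 3.5
tool_pos: [0.5518, 0.1584, 0.2517]
tool_rot: [3.142, 0.0, 1.869]
contact_force: [0.3, -0.6, 0.6]
opening: 0.016
grip_force: 0.0
```

Request:
{"api": "arm_command", "payload": {"xyz": [[0, 0, 0], [0, 0, 0], [0, 0, 0], [0, 0, 0]], "spin": [0, 0, 0, 0]}}

```text
time: 3.9
tool_pos: [0.5515, 0.1583, 0.2517]
tool_rot: [-3.141, -0.0, 1.869]
contact_force: [-3.6, -2.1, 3.6]
opening: 0.012
grip_force: 20.0
```

Request:
{"api": "arm_command", "payload": {"xyz": [[-1.2, 3.8, 0], [-1.2, 3.8, 0], [-1.2, 3.8, 0], [-1.2, 3.8, 0], [-1.2, 3.8, 0], [-1.2, 3.8, 0], [-1.2, 3.8, 0], [-1.2, 3.8, 0], [-1.2, 3.8, 0], [-1.2, 3.8, 0], [-1.2, 3.8, 0], [0, 0, 0]], "spin": [0, 0, 0, 0, 0, 0, 0, 0, 0, 0, 0, 0]}}

```text
time: 5.1
tool_pos: [0.5384, 0.2008, 0.2517]
tool_rot: [3.142, -0.001, 1.87]
contact_force: [-4.6, -0.8, 3.1]
opening: 0.0119
grip_force: 20.0
```

Moved about 44 mm. Next I'll pull slowly on to the end stop.

Request:
{"api": "arm_command", "payload": {"xyz": [[-0.6, 1.9, 0], [-0.6, 1.9, 0], [-0.3, 1.0, 0], [-0.3, 1.0, 0], [-0.3, 1.0, 0], [0, 0, 0]], "spin": [0, 0, 0, 0, 0, 0]}}

```text
time: 5.7
tool_pos: [0.5367, 0.2065, 0.2517]
tool_rot: [-3.142, 0.001, 1.87]
contact_force: [-4.2, -5.6, 4.0]
opening: 0.0121
grip_force: 20.0
```

Request:
{"api": "arm_command", "payload": {"xyz": [[-0.3, 1.0, 0], [-0.3, 1.0, 0], [0, 0, 0]], "spin": [0, 0, 0]}}

```text
time: 6.0
tool_pos: [0.5365, 0.2072, 0.2517]
tool_rot: [-3.141, 0.004, 1.87]
contact_force: [-2.2, -12.4, 3.8]
opening: 0.0121
grip_force: 20.0
```

Request:
{"api": "arm_command", "payload": {"xyz": [[0, 0, 0], [0, 0, 0], [0, 0, 0], [0, 0, 0], [0, 0, 0], [0, 0, 0], [0, 0, 15], [0, 0, 20], [0, 0, 25], [0, 0, 30], [0, 0, 10], [-20, 25, 0], [-25, 40, 0], [-25, 40, 0], [-25, 40, 0], [-25, 40, 0], [-20, 25, 0], [0, 0, 0]], "spin": [0, 0, 0, 0, 0, 0, 0, 0, 0, 0, 0, 0, 0, 0, 0, 0, 0, 0], "jaw": 1}}

```text
time: 7.8
tool_pos: [0.3931, 0.4217, 0.3508]
tool_rot: [-3.14, -0.001, 1.874]
contact_force: [-0.4, -0.3, 0.1]
opening: 0.0916
grip_force: 0.0
```

```bash
python3 - <<'E'
from fit import *
out=[]
for n in("top","scene"):
    cs=[read_camera(n) for _ in range(15)]
    c=dict(cs[0]); c["img"]=np.mean([k["img"] for k in cs],0); d=np.array([k["depth"] for k in cs]); c["depth"]=np.median(d,0)
    np.savez(f"pics/{n}1.npz",**c)
    r=(155,215,260,365) if n=="top" else (175,240,240,360)
    r=(165,210,262,332) if n=="top" else (190,235,245,315)
    out.append(cv2.resize(c["img"][r[0]:r[1],r[2]:r[3]].astype(np.uint8),None,fx=8 if n=="scene" else 5,fy=8 if n=="scene" else 5,interpolation=cv2.INTER_CUBIC))
w=max(o.shape[1] for o in out); out=[np.pad(o,((0,0),(0,w-o.shape[1]),(0,0))) for o in out]
im=np.vstack(out);print(im.shape,observe()["time"],observe()["tool_pos"]); cv2.imwrite("pics/c1.png",im[:,:,::-1])
E
```

```text
(585, 560, 3) 9.3 [0.39591039 0.41895515 0.35173532]
```

View pics/c1.png

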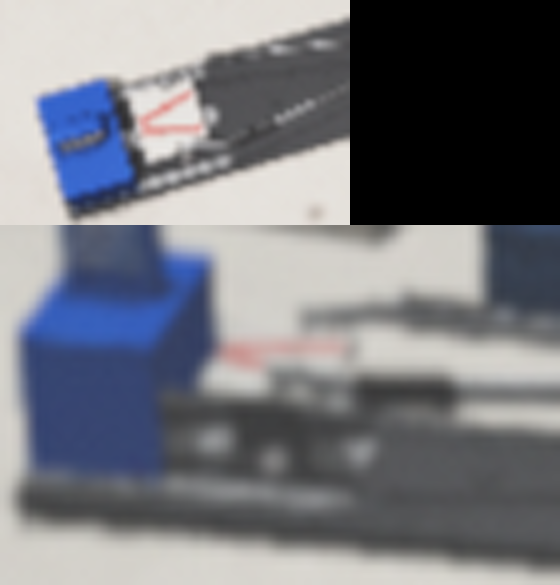

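The cap stands at its end stop, and the red V is visible in the top view at crop (140–205, 95–135). I'll fit the lines in the top image using the axis obtained from the cap pull, with the scene view as a cross-check.

```bash
cat > f2.py <<'E'
from fit import *
from scipy.optimize import least_squares
t=dict(np.load("pics/top1.npz")); s=dict(np.load("pics/scene1.npz"))
# stand refit in top with cap at 50
rt=(155,215,260,365)
i=t["img"][rt[0]:rt[1],rt[2]:rt[3]]; B=np.clip((i[...,2]-i[...,0]-25)/60,0,1)
yaw=1.867
f=lambda v:((render(t,[v[0],v[1],yaw],capboxes(.05),rt)-B)**2).sum()
r=minimize(f,[.567,.108],method="Nelder-Mead",options=dict(initial_simplex=[[.567,.108],[.572,.108],[.567,.113]])); print("stand from cap, top",r.x.round(4),r.fun)
def red(c,r):
    i=c["img"][r[0]:r[1],r[2]:r[3]]; return i[...,0]-.5*(i[...,1]+i[...,2])
def model(c,p,r,yaw,w=3.):
    x0,y0,h,L1,L2,amp,bg,sig,sl=p; n=6
    m=np.zeros(((r[1]-r[0])*n,(r[3]-r[2])*n),np.float32)
    for sg in(1,-1):
        P=np.array([[L1,sg*(h-sl*(L1-45))-w/2*1.03,49.5],[L1,sg*(h-sl*(L1-45))+w/2*1.03,49.5],[L2,sg*(h-sl*(L2-45))+w/2*1.03,49.5],[L2,sg*(h-sl*(L2-45))-w/2*1.03,49.5]])/1000
        uv=(proj(c,toW([x0,y0,yaw],P))+.5-[r[2],r[0]])*n-.5
        cv2.fillConvexPoly(m,np.round(uv*256).astype(np.int32),1,shift=8)
    m=cv2.GaussianBlur(m,(0,0),max(sig,.05)*n)
    return bg+amp*cv2.resize(m,None,fx=1/n,fy=1/n,interpolation=cv2.INTER_AREA)
if __name__=="__main__":
  ex=np.array([np.cos(yaw),np.sin(yaw)]); ey=np.array([-ex[1],ex[0]]); O=np.array([.5667,.1086])
  for name,c,r in(("top",t,(178,194,289,304)),("scene",s,(202,210,273,291))):
    R=red(c,r); 
    if name=="scene": print(R.round(0).astype(int))
    for fs in(1,0):
        best=None
        for h0 in(6,8,10):
            def full(q): # q: lateral shift mm, h, L1,L2,amp,bg,sig,slope
                o=O+ey*q[0]/1000
                return [o[0],o[1],q[1],q[2],q[3],q[4],q[5],q[6],.25 if fs else q[7]]
            g=lambda q:((model(c,full(q),r,yaw)-R)**2).sum()
            x0=np.array([0,h0,35,62,70,5,.6,.25]); d=np.diag([1.5,2,4,4,15,3,.2,.03])
            m=minimize(g,x0,method="Nelder-Mead",options=dict(initial_simplex=np.vstack([x0,x0+d]),maxiter=3000,maxfev=3000,fatol=.1,xatol=1e-3))
            if best is None or m.fun<best.fun: best=m
        print(name,"slope fixed" if fs else "free",best.x.round(2),"res",round((best.fun/R.size)**.5,2))
E
python3 f2.py
```

```text
stand from cap, top [0.5681 0.1085] 39.581273977623454
top slope fixed [ -0.31   7.89  28.38  65.35 100.68   3.6    0.6    0.25] res 3.73
top free [ -0.31   7.88  28.89  65.38 103.58   3.75   0.62   0.26] res 3.66
[[ 3  4  4  4  4  4  4  5  4  3  2  1  2  3  2  2  2  2]
 [ 5  8  8  8  8  8  8  8  8  8  8  7  7  8  7  5  3  5]
 [16 23 24 22 22 22 24 24 22 22 22 22 23 22 18 10  5  5]
 [37 46 46 41 36 32 33 34 32 30 30 30 31 30 25 14  6  5]
 [39 48 49 43 33 21 15 15 15 15 14 14 14 14 13  8  5  5]
 [20 29 36 37 29 12  3  3  2  2  2  3  3  4  4  4  5  5]
 [ 6 10 13 15 13  6  0 -1 -1 -1  0  0 -1  1  2  2  4  4]
 [ 3  3  3  3  4  2  1  0  0  0 -1 -1 -1 -1 -1  1  1  2]]
scene slope fixed [-1.55  7.62 41.32 68.73 68.76  4.89  0.83  0.21] res 8.07
scene free [-1.35  7.84 42.64 68.61 69.63  4.57  0.87  0.25] res 8.05
```

```bash
python3 - <<'E'
from fit import *
for n in("top","scene"):
    c=dict(np.load(f"pics/{n}1.npz")); X=cloud(c).reshape(-1,3); X=X[np.isfinite(X).all(1)]
    q=np.c_[X[:,:2]-[.5667,.1086]]; a=1.867; e=np.array([np.cos(a),np.sin(a)]); x=q@e; y=q@[-e[1],e[0]]
    m=(abs(x)<.05)&(abs(y)<.115)&(abs(y)>.03)&(X[:,2]<.5); z=X[m,2]; print(n,m.sum(),np.percentile(z,[50,90,99,100]).round(3)); k=m&(X[:,2]>.03); print(x[k].round(3)[:20],y[k].round(3)[:20],X[k,2].round(3)[:20])
E
```

```text
top 1489 [-0.001  0.001  0.015  0.06 ]
[0.008 0.005] [-0.032 -0.03 ] [0.058 0.06 ]
scene 1140 [0.    0.011 0.017 0.06 ]
[0.012 0.012 0.009 0.007 0.007] [0.031 0.03  0.031 0.03  0.03 ] [0.06  0.057 0.058 0.058 0.052]
```

Request:
{"api": "arm_command", "payload": {"xyz": [[14.2, -25.9, 0], [14.2, -25.9, 0], [14.2, -25.9, 0], [14.2, -25.9, 0], [14.2, -25.9, 0], [14.2, -25.9, 0], [14.2, -25.9, 0], [14.2, -25.9, 0], [14.2, -25.9, 0], [14.2, -25.9, 0], [14.2, -25.9, 0], [14.2, -25.9, 0], [0, 0, 0], [0, 0, 0], [0, 0, 0]], "spin": [0, 0, 0, 0, 0, 0, 0, 0, 0, 0, 0, 0, 0, 0, 0], "jaw": 1}}

```text
time: 10.8
tool_pos: [0.5659, 0.1089, 0.3517]
tool_rot: [-3.141, -0.0, 1.87]
contact_force: [-0.6, -0.3, -0.5]
opening: 0.092
grip_force: 0.0
```

Request:
{"api": "arm_command", "payload": {"xyz": [[0.8, -0.3, -20], [0, 0, -20], [0, 0, -20], [0, 0, -20], [0, 0, -20], [0, 0, -15], [0, 0, -12], [0, 0, -6], [0, 0, -4], [0, 0, 0], [0, 0, 0], [0, 0, 0]], "spin": [0, 0, 0, 0, 0, 0, 0, 0, 0, 0, 0, 0]}}

```text
time: 12.0
tool_pos: [0.5673, 0.1079, 0.2154]
tool_rot: [3.14, 0.0, 1.869]
contact_force: [0.1, -0.2, 0.2]
opening: 0.0912
grip_force: 0.0
```

Request:
{"api": "arm_command", "payload": {"xyz": [[0, 0, 0], [0, 0, 0], [0, 0, 0], [0, 0, 0], [0, 0, 0], [0, 0, 0], [0, 0, 0], [0, 0, 0]], "spin": [0, 0, 0, 0, 0, 0, 0, 0], "jaw": 0.35, "squeeze": 20}}

```text
time: 12.8
tool_pos: [0.5671, 0.1079, 0.2147]
tool_rot: [3.142, 0.0, 1.869]
contact_force: [-0.2, -0.1, -0.3]
opening: 0.0617
grip_force: 0.0
```

Request:
{"api": "arm_command", "payload": {"xyz": [[0, 0, 0], [0, 0, 0], [0, 0, 0], [0, 0, 0], [0, 0, 0], [0, 0, 0]], "spin": [0, 0, 0, 0, 0, 0], "jaw": 0.087}}

```text
time: 13.4
tool_pos: [0.567, 0.108, 0.2147]
tool_rot: [-3.141, -0.0, 1.87]
contact_force: [-1.5, 3.5, -0.2]
opening: 0.0498
grip_force: 2.6
```

Request:
{"api": "arm_command", "payload": {"xyz": [[0, 0, 0], [0, 0, 0], [0, 0, 0], [0, 0, 0], [0, 0, 0], [0, 0, 0]], "spin": [0, 0, 0, 0, 0, 0], "jaw": -0.08}}

```text
time: 14.0
tool_pos: [0.567, 0.1082, 0.2147]
tool_rot: [-3.141, -0.001, 1.869]
contact_force: [-3.0, 4.8, -0.1]
opening: 0.0423
grip_force: 4.2
```

```bash
cat > look.py <<'E'
from fit import *
import sys
out=[]
for n in("top","scene"):
    cs=[read_camera(n) for _ in range(10)]
    c=dict(cs[0]); c["img"]=np.mean([k["img"] for k in cs],0); c["depth"]=np.median([k["depth"] for k in cs],0)
    np.savez(f"pics/{n}{sys.argv[1]}.npz",**c)
    r=(168,208,266,326) if n=="top" else (190,225,255,315)
    out.append(cv2.resize(c["img"][r[0]:r[1],r[2]:r[3]].astype(np.uint8),None,fx=8,fy=8,interpolation=cv2.INTER_CUBIC))
im=np.vstack(out); cv2.imwrite(f"pics/c{sys.argv[1]}.png",im[:600,:,::-1]); o=observe(); print(o["time"],o["opening"],o["grip_force"],o["contact_force"],o["tool_pos"])
E
python3 look.py 2
```

```text
15.0 0.042564518706211064 4.210689163248844 [-1.79117838  6.16720378 -0.48168433] [0.56696384 0.10815421 0.21464672]
```

View pics/c2.png

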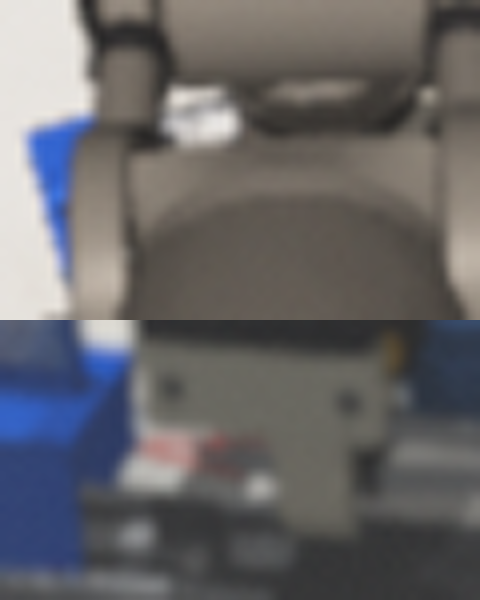

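The arm hides the tips from the top camera. The scene view still shows the red V and the tips at about crop (235,455). I'll close to the computed 40.7 mm and average the force readings to check that the grip is centred.

Request:
{"api": "arm_command", "payload": {"xyz": [[0, 0, 0], [0, 0, 0], [0, 0, 0], [0, 0, 0], [0, 0, 0]], "spin": [0, 0, 0, 0, 0], "jaw": -0.116}}

```text
time: 15.5
tool_pos: [0.5669, 0.1083, 0.2147]
tool_rot: [-3.141, -0.001, 1.869]
contact_force: [-1.5, 5.4, -0.4]
opening: 0.0407
grip_force: 4.6
```

```bash
cat > look2.py <<'E'
from fit import *
import sys
F=[];T=[];G=[];cs=[]
for _ in range(24):
    cs.append(read_camera("scene")); o=observe(); F.append(o["contact_force"]);T.append(o["tool_pos"]);G.append([o["opening"]*1000,o["grip_force"],o["tool_rot"][2]])
c=dict(cs[0]); c["img"]=np.mean([k["img"] for k in cs],0); np.savez(f"pics/scene{sys.argv[1]}.npz",**c)
a=1.867; ex=np.array([np.cos(a),np.sin(a)]); ey=np.array([-ex[1],ex[0]]); F=np.array(F)[:,:2];T=np.array(T)
print("t",o["time"],"Fx,Fy stand",(F@ex).mean().round(2),(F@ey).mean().round(2),(F@ey).std().round(2)," pos",T.mean(0).round(4),"lat mm",((T[:,:2]-[.5667,.1086])@ey).mean()*1000," open/grip/yaw",np.mean(G,0).round(3))
r=(200,215,268,294); cv2.imwrite(f"pics/d{sys.argv[1]}.png",cv2.resize(c["img"][r[0]:r[1],r[2]:r[3]],None,fx=28,fy=28,interpolation=cv2.INTER_CUBIC)[:,:,::-1])
for nm,p in(("lineL",[[.045,.00788,.0495]]),("lineR",[[.045,-.00788,.0495]]),("tipL",[[.045,.00788,.0575]]),("tipR",[[.045,-.00788,.0575]]),("vertex end",[[.0654,0,.0495]])):
    print(nm,((proj(c,toW([.5667,.1086,a],np.array(p)))-[r[2],r[0]]+.5)*28).round(0))
E
python3 look2.py 3
```

```text
t 16.7 Fx,Fy stand 5.96 0.34 0.45  pos [0.5669 0.1083 0.2147] lat mm -0.12013920522860962  open/grip/yaw [40.689  4.55   1.869]
lineL [[350. 226.]]
lineR [[397. 149.]]
tipL [[345. 149.]]
tipR [[393.  72.]]
vertex end [[162. 169.]][ WARN:0@30.227] global loadsave.cpp:1063 imwrite_ Unsupported depth image for selected encoder is fallbacked to CV_8U.
```

View pics/d3.png

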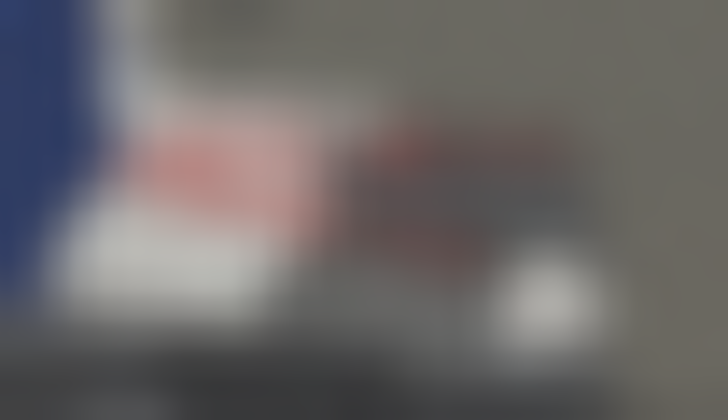

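The grip is centred, with a net side force of about 0.3 N and a lateral offset of 0.1 mm. The opening is steady at 40.7 mm, which puts each tip about 7.9 mm from the middle plane. In the picture the lines and tips lie where predicted, with the right line at about (400,150) and the left at about (350,230). I'll hand in.

```bash
python3 -c "
from cell import *
print(hand_in())"
```

```text
the job is handed in; nothing more can be done
None
```

I pulled the cap to its end stop and handed in with the tweezers held steady at 40.7 mm over the pads. That puts each tip about 7.9 mm from the middle plane, over its red line by calculation; the final view was too murky to confirm it to the millimetre.

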